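# Lay out a sampling kit in order of use

### The arm

A 6-joint arm with a two-finger parallel gripper is mounted at the origin on a cart in front of the work surface, level with it; the furniture and walls round the work are solid. World frame = base frame: x ahead of the robot, y to its left, z up, the work surface at z = 0. Lengths are in m, angles in degrees, forces in N, time in s.
With the tool pointing down it reaches from about 0.4 to 0.825 m from the base axis. Payload 7 kg.
Tool frame: the origin (TCP) lies on the centre line of the jaws, within the pads' length; the fingertips stand 11 mm ahead of it and the grasp point (between the pads) lies 8 mm behind it; z points along the fingers, y is the line along which they close (so a half turn about z gives the same grasp; the last joint's range is limited). The gripper opens to 88 mm and grips with 3 to 60 N. Pads are 19 mm wide; open, the fingers measure 130 mm over their backs; the gripper's body (78 mm by 193 mm) begins 47 mm behind the grasp point.
Start: joints at [-50.185, 20.546, 0.682, 0, -70.136, -16.507], TCP at [0.267, -0.62, 0.238] pointing down, gripper open.
Joint ranges: [-176.03, 176.03], [-82.01, 121.73], [-58.28, 71.71], [-173.87, 95.51], [-174.79, -0.11], [-173.66, 173.66]. Speed limits (degrees/s): [136.94, 136.94, 172.46, 180, 180, 180].

### API

Orientations are given as [roll, pitch, yaw] about the fixed x, y, z axes, in that order (R = Rz(yaw) Ry(pitch) Rx(roll)).
In Python, from plant import r, capture, camera_model, job gives the robot as it stands.
- The arm moves only by the tool drive_tool, never from a script. Its argument "increments" is a list that holds one entry, the list of rows, each a list of 5 numbers: the gripper's target within -1 to 1 (fully open at 1, half-way at 0, shut at -1), then the shift along the tool's x, y, z scaled (see below), then the turn about the tool's z scaled (see below). In form: [[[gripper, tx, ty, tz, roll], ...]]. A call has 1 to 5 rows; each row is the pose to reach, as a shift and turn from the pose commanded when the call began, along the tool's axes at that moment, turning the shorter way round; what a row does not reach only later rows make up. The controller multiplies each number of a shift by 120 mm and each number of a turn by 360 degrees. A row lasts 1/8 s, in which the tool goes at most 62.5 mm and 10.7 degrees, less where a joint would pass 70% of its speed; a pose out of reach is approached as far as the arm can. A call with a number of a shift or a turn outside -1 to 1 is refused whole. A call with a gripper value outside its range is refused whole. The fingers move at their own pace and stop on an object; "squeeze" is the grip in N (left out, the last holds). Time passes only in rows, so rows that repeat a pose let the fingers close. It gives the time, the measured TCP pose, the force, the opening and the grip force at its end, in the units of the state.
- r.get_state(): the state, without advancing time (a new reading comes with each control period).
- capture(name): name is "scene" or "top" or "wrist"; returns the picture (420x560x3 uint8, red, green, blue); there is no depth.
- camera_model(name): a dict with "camera_matrix" (3x3 intrinsics, pixels), "rvec" (rotation vector, rad) and "tvec" (3), from world to camera coordinates, as OpenCV has them. Camera axes: x right, y down, z forward; pixel columns grow to the right and rows downward; lengths in m; the calibration is good to about 2 mm. A picture is of the moment at which its call begins: read the wrist's pose just before it. camera_model takes no time and is no camera call; for the wrist camera it gives the pose at the moment of the call.
- job.close_job(): hands the job in; it is judged then, once.
The state is a dict: "time_s": time; "joints": joint angles; "qd": joint speeds; "joint_torque": joint torques, N m; "tcp_pos": TCP position; "eef_rot": TCP orientation; "contact_force": force on the tool from outside, world axes, zero at the start; "moment": the same for the moment, N m; "gripper_width": finger opening in m; "gripper_force": force on a finger pad.
Only numpy, scipy, OpenCV 4.12 (cv2) and the standard library are available. Lean on these libraries where they do the work, as an engineer would, in place of code of your own. Each camera call takes 0.05 s, during which the arm holds its last target. There are 200 camera calls.

### The job

Set out the sampling kit in the aluminium tray in the order of use, counted from the tray's orange end: the blue-capped marker that lies near the tray in the first compartment, the steel forceps, which you lift out of the blue basin, in the middle one, and the green-handled spatula in the last. Lay each down gently, not dropped, so that it rests flat on the tray floor wholly inside its own compartment and in line with the ridges (either way round). Leave everything else where it is, including the red-capped marker in the basin.

Things in the scene. Friction and masses are not known exactly. Their poses are not given: they have to be found in the camera images.
- tray: aluminium kit tray, fixed, any yaw, 228 (x) x 172 (y) x 40 mm high on its grey plinth; origin at the centre of its underside. Floor surface at z = 28 mm, rim 4 mm thick. Two ridges along y (4 mm wide, 4 mm above the floor) at x = -36 and +36 mm make three compartments, about 70 mm (x) by 164 mm (y), with middles at x = -72 (first: orange end wall and orange band beside it), 0 (middle) and +72 mm (last)
- basin: open blue plastic basin, fixed to the bench, 150 mm along its x, 200 mm along its y, 57 mm high, walls 3 mm thick, a small lip round the rim 3 mm proud, inner floor 25 mm above its underside; origin at the centre of its underside. The forceps lie in its middle or -x part, the red-capped marker along its +x wall
- blue_marker: white felt marker with a blue cap, 122 mm long along its y, 14 mm wide and high, 12 g; origin at the middle of its underside. Lies on the bench to the right of the tray
- forceps: steel forceps (rigid, shut), 115 mm long along its y, 12 mm wide at most and 10 mm high, widest in the middle, 18 g; origin at the middle of its underside. Lies in the blue basin
- spatula: small lab spatula, 136 mm long along its y, about 30 g; green handle 12 mm wide, 10 mm high from y = -68 to +10 mm, then a thin steel shank and flat blade to y = +68 mm, 5 mm above the underside; centre of mass in the handle near y = -20 mm; origin at the middle of its length, on the underside. Lies on the bench to the right of the tray
- red_marker: white felt marker with a red cap, same size as the blue-capped one, lying in the basin; to be left there
- petri: empty petri dish, 94 mm across, 14 mm high, on the bench at the right; bystander
- bottle: small white bottle, 42 mm across, 75 mm high, on the bench near the robot; bystander
- tape_roll: yellow tape roll, 91 mm across, 24 mm high, lying at the back; bystander
- blue_marker_end_a (a point): one end of the blue marker, on its centre line 5 mm above its underside, 61 mm from the origin along -y
- blue_marker_end_b (a point): other end of the blue marker, likewise 61 mm along +y
- forceps_end_a (a point): one end of the forceps, on its centre line 5 mm above its underside, 57.5 mm from the origin along -y
- forceps_end_b (a point): other end of the forceps, likewise 57.5 mm along +y
- spatula_end_a (a point): handle end of the spatula, on its centre line 5 mm above its underside, 68 mm from the origin along -y
- spatula_end_b (a point): blade tip of the spatula, likewise 68 mm along +y

How it is judged (in metres and radians):
At the end, for the whole second after the job is handed in: From the orange end: marker, forceps, spatula. Each: both ends within 29 mm of its compartment's middle line and under 37 mm above the tray's underside (33 when flat), its middle within 30 mm of the tray's long centre line, within 15 degrees of the ridges, at rest (x of blue_marker_end_a in the frame of tray between -0.101 and -0.043 m and z of each of blue_marker_end_a, blue_marker_end_b, forceps_end_a, forceps_end_b, spatula_end_a, spatula_end_b in the frame of tray below 0.037 m and x of blue_marker_end_b in the frame of tray between -0.101 and -0.043 m and y of blue_marker in the frame of tray between -0.03 and 0.03 m and angle between the y axis of each of blue_marker, forceps, spatula and the y axis of tray, either way round below 0.26 rad and linear speed of each of blue_marker, forceps, spatula below 0.02 m/s and x of forceps_end_a in the frame of tray between -0.029 and 0.029 m and x of forceps_end_b in the frame of tray between -0.029 and 0.029 m and y of forceps in the frame of tray between -0.03 and 0.03 m and x of spatula_end_a in the frame of tray between 0.043 and 0.101 m and x of spatula_end_b in the frame of tray between 0.043 and 0.101 m and y of spatula in the frame of tray between -0.03 and 0.03 m); the robot touches nothing.
It fails at once if an instrument falls freely, from about 25 mm or more ((linear speed of blue_marker above 0.7 m/s and contact force between blue_marker and the fingers below 0.02 N and contact force between blue_marker and anything else below 0.02 N) or (linear speed of forceps above 0.7 m/s and contact force between forceps and the fingers below 0.02 N and contact force between forceps and anything else below 0.02 N) or (linear speed of spatula above 0.7 m/s and contact force between spatula and the fingers below 0.02 N and contact force between spatula and anything else below 0.02 N)).
It fails at once if the red-capped marker is moved by more than 4 cm (distance of red_marker from where it was at the start of the episode above 0.04 m).
It fails at once if the petri dish, small bottle or tape roll is moved by more than 3 cm (distance of any of petri, bottle, tape_roll from where it was at the start of the episode above 0.03 m).
It also fails if it takes over 64 s, if anything falls off the work surface, if the arm or the gripper's body presses on something with over 40 N, if the wrist force passes 120 N, or if a joint passes its speed limit or range.

## Working session

There is one attempt and no reset: what is moved stays moved. The work goes in short steps, Python scripts to look and compute and a tool call to move; the robot and the scene stay as the last step left them, time stands still between calls to the robot, and variables do not carry over. Pictures are saved under pics/ and viewed, at most 10 in all, crops included, and the job is handed in when it is done.

Besides the shell and the picture viewer there is one more tool, called after ">>>" as name(argument=value, ...) on one line, values as JSON. drive_tool: Moves the arm, as the interface text tells. Its arguments: {"type":"object","properties":{"increments":{"type":"array"},"squeeze":{"type":"number"}},"required":["increments"]}

```bash
ls; mkdir -p pics; python3 - <<'E'
from plant import r,capture,camera_model
import cv2,numpy as np
for n in("top","scene"):
    im=capture(n); np.save(f"pics/{n}.npy",im); cv2.imwrite(f"pics/{n}0.png",im[:,:,::-1])
    m=camera_model(n); R=cv2.Rodrigues(np.array(m["rvec"]))[0]
    print(n,np.round(m["camera_matrix"],1).tolist(),np.round(-R.T@np.array(m["tvec"]).ravel(),3),np.round(R,2).tolist())
s=r.get_state();print(s["time_s"],s["tcp_pos"],s["eef_rot"],s["gripper_width"])
E
```

```text
pics
top [[424.3, 0.0, 281.0], [0.0, 424.3, 204.9], [0.0, 0.0, 1.0]] [ 0.389 -0.063  1.229] [[0.01, -1.0, -0.01], [-0.99, -0.01, -0.11], [0.11, 0.01, -0.99]]
scene [[420.5, 0.0, 276.6], [0.0, 420.5, 207.5], [0.0, 0.0, 1.0]] [-0.34   0.217  1.106] [[-0.27, -0.96, 0.01], [-0.73, 0.2, -0.66], [0.63, -0.19, -0.75]]
0.1 [ 0.26689309 -0.61953002  0.23670648] [ 1.79913636e+02 -8.33844273e-03 -1.56695979e+02] 0.0876808799695225
```

View pics/top0.png

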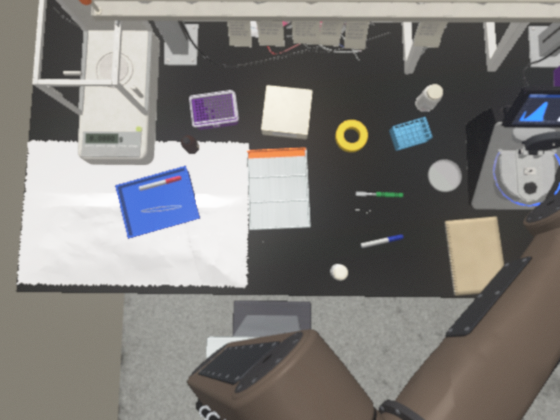

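View pics/scene0.png

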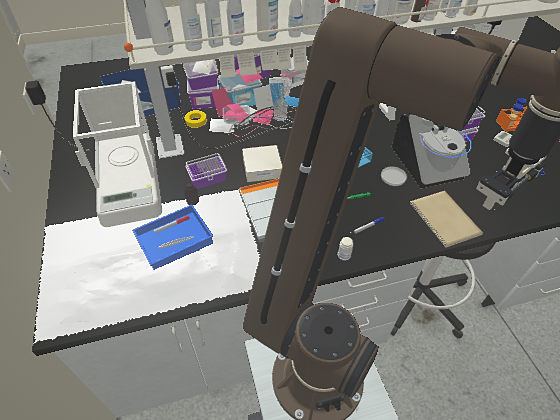

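The top view shows the tray (cols 248–310, rows 148–229, orange end at the far side), and the basin (115–200, 168–237) with the red marker (160,183) and forceps (161,209). It also shows the spatula (380,194), blue marker (381,241), petri dish (445,176), bottle (339,271) and tape roll (351,136).

```bash
cat > h.py <<'E'
import cv2,numpy as np
from plant import r,capture,camera_model
def ray(m,uv,z):
    K=np.array(m["camera_matrix"]);R=cv2.Rodrigues(np.array(m["rvec"]))[0];t=np.array(m["tvec"]).ravel()
    uv=np.atleast_2d(np.array(uv,float));c=-R.T@t
    d=np.c_[uv,np.ones(len(uv))]@np.linalg.inv(K).T@R
    return (c+d*((z-c[2])/d[:,2])[:,None])[:,:2]
def blob(mask,box=None):
    m=mask.astype(np.uint8)
    if box: k=np.zeros_like(m);k[box[1]:box[3],box[0]:box[2]]=1;m=m*k
    n,l,s,c=cv2.connectedComponentsWithStats(m)
    if n<2: return None
    i=1+s[1:,4].argmax();ys,xs=np.nonzero(l==i);return np.c_[xs,ys]
def axis(P):
    c=P.mean(0);w,v=np.linalg.eigh(np.cov((P-c).T));d=v[:,1]
    if d[1]<0:d=-d
    t=(P-c)@d;s=(P-c)@v[:,0];return c,np.degrees(np.arctan2(d[1],d[0])),c+d*t.min(),c+d*t.max(),np.ptp(t),np.ptp(s)
def go(target,yaw=None):
    """units: tool-frame shift /0.12, turn /360 from current measured pose"""
    from scipy.spatial.transform import Rotation as Ro
    s=r.get_state();R=Ro.from_euler('xyz',s["eef_rot"],degrees=True).as_matrix()
    d=R.T@(np.array(target)-s["tcp_pos"])/.12
    o=[np.round(d,3).tolist(),"len",round(float(np.linalg.norm(d)*.12),3)]
    if yaw is not None:
        y=s["eef_rot"][2]; dy=(yaw-y+90)%180-90
        o+=["turn",round(-dy/360,3),"(alt)",round(-(dy-180*np.sign(dy))/360,3),"j6",round(s["joints"][5],1)]
    return o
E
python3 - <<'E'
from h import *
im=np.load("pics/top.npy");m=camera_model("top");h=cv2.cvtColor(im,cv2.COLOR_RGB2HSV);H,S,V=[h[...,i].astype(int) for i in range(3)]
def show(n,mask,box,z):
    p=blob(mask,box)
    if p is None: print(n,None);return
    c,a,e1,e2,L,W=axis(ray(m,p,z));print(n,len(p),np.round(c,3),"ang",round(a,1),np.round(e1,3),np.round(e2,3),"L",round(L,3),"W",round(W,3))
show("orange",(S>150)&(H<20)&(V>120),(240,140,320,165),.035)
show("trayall",((V>120)|((S>150)&(H<20))),(250,140,320,235),.036)
g=(V>60)&((S<60)|((H>100)&(H<130)))
show("bluemk",V>70,(355,230,410,252),.007)
show("spat",V>70,(350,187,410,201),.007)
show("spathandle",(S>100)&(H>45)&(H<90),(350,187,410,201),.007)
show("basin",(S>100)&(H>95)&(H<130),(105,160,210,245),.057)
b=~((S>120)&(H>95)&(H<130))
show("forc",(S<200)&(V>0)&(H>0)&(S<190),(138,198,185,218),.03)
show("red",(S<120)|(H<20)|(H>165),(135,175,185,192),.035)
show("bottle",V>90,(325,258,355,283),.06)
show("petri",V>90,(425,155,470,195),.01)
E
python3 -c "
import cv2;a=cv2.imread('pics/top0.png')[130:290,100:420];cv2.imwrite('pics/c1.png',cv2.resize(a,(800,400),interpolation=2))"
```

```text
orange 386 [ 0.678 -0.032] ang 93.6 [ 0.683 -0.11 ] [0.672 0.048] L 0.159 W 0.022
trayall 4771 [ 0.572 -0.039] ang 1.1 [ 0.457 -0.041] [ 0.692 -0.037] L 0.235 W 0.169
bluemk 285 [ 0.429 -0.334] ang 103.1 [ 0.443 -0.396] [ 0.414 -0.272] L 0.127 W 0.019
spat 268 [ 0.563 -0.33 ] ang 89.0 [ 0.562 -0.398] [ 0.565 -0.26 ] L 0.139 W 0.018
spathandle 121 [ 0.563 -0.358] ang 89.2 [ 0.562 -0.396] [ 0.564 -0.323] L 0.072 W 0.013
basin 3767 [0.525 0.301] ang 104.8 [0.552 0.2  ] [0.499 0.401] L 0.208 W 0.158
forc 940 [0.514 0.297] ang 90.2 [0.515 0.23 ] [0.514 0.364] L 0.134 W 0.056
red 250 [0.586 0.301] ang 105.6 [0.602 0.242] [0.568 0.363] L 0.126 W 0.018
bottle 263 [ 0.342 -0.206] ang 63.7 [ 0.331 -0.228] [ 0.353 -0.183] L 0.051 W 0.045
petri 896 [ 0.62  -0.518] ang 104.7 [ 0.632 -0.566] [ 0.607 -0.471] L 0.098 W 0.097
```

View pics/c1.png

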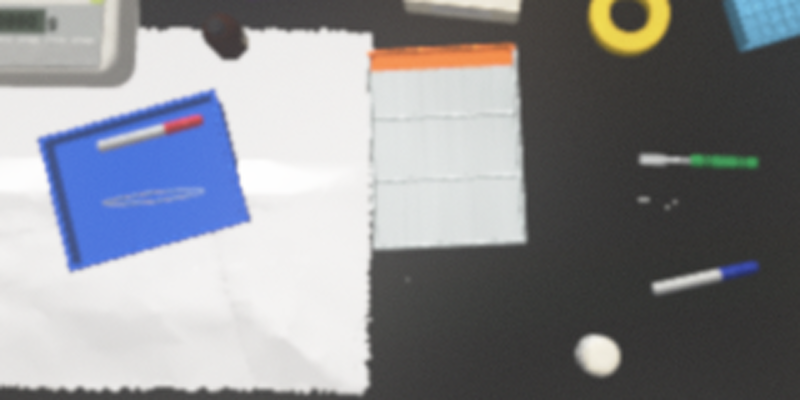

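```bash
python3 - <<'E'
from h import *
m=camera_model("top")
P=ray(m,[(248,150),(306,147.2),(310,226.4),(249.6,229.2)],.04)
print("tray corners",P.round(3).tolist(),"c",P.mean(0).round(4));a=P[0]-P[1];b=P[3]-P[2];print([round(np.degrees(np.arctan2(v[1],v[0])),1) for v in(a,b)],[np.round(np.linalg.norm(P[i]-P[i-1]),3) for i in range(4)])
print("ridges",ray(m,[(100+374/2.5,130+119/2.5),(100+518/2.5,130+114/2.5),(100+375/2.5,130+181/2.5),(100+522/2.5,130+177/2.5)],.032).round(3).tolist())
F=ray(m,[(141.2,211.6),(182,206)],.03);print("forceps",F.round(3).tolist(),F.mean(0).round(3))
print(go([.429,-.334,.14],-77))
E
```

```text
tray corners [[0.682, 0.051], [0.692, -0.115], [0.465, -0.128], [0.455, 0.041]] c [ 0.5732 -0.0378]
[np.float64(93.4), np.float64(93.3)] [np.float64(0.227), np.float64(0.166), np.float64(0.227), np.float64(0.17)]
ridges [[0.603, 0.045], [0.611, -0.12], [0.532, 0.043], [0.538, -0.125]]
forceps [[0.502, 0.353], [0.519, 0.237]] [0.511 0.295]
[[-2.182, 1.65, 0.808], 'len', 0.342, 'turn', np.float64(-0.221), '(alt)', np.float64(0.279), 'j6', np.float64(-16.5)]
```

>>> drive_tool(increments=[[[0, -0.41, 0.31, 0.15, -0.028], [0, -0.8, 0.6, 0.28, -0.056], [0, -1, 0.76, 0.37, -0.085], [0, -1, 0.76, 0.37, -0.112], [0, -1, 0.76, 0.37, -0.14]]])

```text
time_s: 0.72
tcp_pos: [0.3414, -0.4879, 0.1928]
eef_rot: [180.0, 0.0, -105.9]
contact_force: [-0.0, -0.1, -0.1]
gripper_width: 0.0454
gripper_force: 0.0
```

```bash
python3 -c "
from h import *
print(go([.429,-.334,.14],-77),r.get_state()['eef_rot'])"
```

```text
[[-1.433, -0.351, 0.44], 'len', 0.185, 'turn', np.float64(-0.08), '(alt)', np.float64(0.42), 'j6', np.float64(20.3)] [ 1.79962282e+02  2.03220010e-02 -1.05893188e+02]
```

>>> drive_tool(increments=[[[0, -0.4, -0.1, 0.12, -0.028], [0, -0.8, -0.2, 0.24, -0.056], [0, -1, -0.24, 0.3, -0.08], [0, -1, -0.24, 0.3, -0.08]]])

```text
time_s: 1.23
tcp_pos: [0.4028, -0.38, 0.1565]
eef_rot: [179.9, 0.1, -77.3]
contact_force: [0.0, -1.3, 0.6]
gripper_width: 0.0438
gripper_force: 0.0
```

```bash
python3 -c "
from h import *
print(go([.429,-.334,.12],-77),r.get_state()['eef_rot'])"
```

```text
[[-0.326, -0.298, 0.304], 'len', 0.064, 'turn', np.float64(-0.001), '(alt)', np.float64(0.499), 'j6', np.float64(35.8)] [ 1.79940453e+02  6.12580765e-02 -7.73161652e+01]
```

>>> drive_tool(increments=[[[0, -0.33, -0.3, 0.3, 0], [0, -0.33, -0.3, 0.3, 0], [0, -0.33, -0.3, 0.3, 0]]])

```text
time_s: 1.6
tcp_pos: [0.4291, -0.3356, 0.1214]
eef_rot: [180.0, -0.0, -77.5]
contact_force: [0.1, 0.3, -0.3]
gripper_width: 0.044
gripper_force: 0.0
```

```bash
cat > w.py <<'E'
from h import *
def wrist(z,thr=70,mask=None,box=None):
    m=camera_model("wrist");im=capture("wrist");h=cv2.cvtColor(im,cv2.COLOR_RGB2HSV)
    return m,im,h
E
python3 - <<'E'
from w import *
m,im,h=wrist(0);cv2.imwrite("pics/w1.png",im[:,:,::-1]);np.save("pics/w1.npy",im)
s=r.get_state();print(s["tcp_pos"],s["eef_rot"])
K=np.array(m["camera_matrix"])
q,_=cv2.projectPoints(np.array([[.429,-.334,.007],list(s["tcp_pos"])]),np.array(m["rvec"]),np.array(m["tvec"]),K,None);print(q.reshape(-1,2))
p=blob((h[...,0]>105)&(h[...,0]<130)&(h[...,1]>120)&(h[...,2]>50));print(len(p),ray(m,p,.007).mean(0))
E
```

```text
[ 0.42916062 -0.33601791  0.12172074] [-1.79979122e+02 -3.74817384e-02 -7.75563324e+01]
[[284.11486784 209.23705927]
 [285.45688767 261.66225636]]
784 [ 0.43943897 -0.37516832]
```

View pics/w1.png

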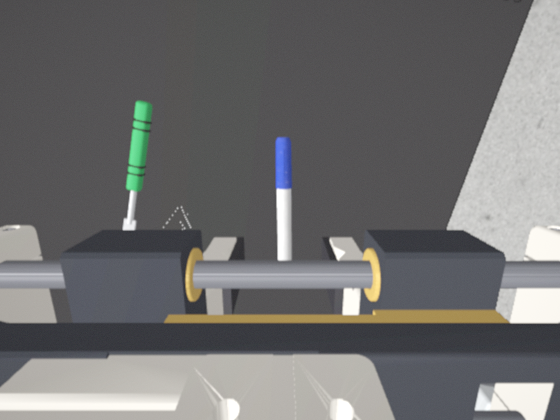

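The wrist view shows the blue marker centred between the jaws at col 284 (cap rows 138–188) and aligned with the tool. The spatula is at the left, around (138,160).

>>> drive_tool(increments=[[[0, 0, 0, 0.45, 0], [0, 0, 0, 0.8, 0], [0, 0, 0, 0.897, 0], [0, 0, 0, 0.897, 0], [-0.7, 0, 0, 0.897, 0]]], squeeze=15)

```text
time_s: 2.28
tcp_pos: [0.4302, -0.3359, 0.0152]
eef_rot: [-179.9, -0.1, -77.5]
contact_force: [0.6, 0.1, -0.0]
gripper_width: 0.0382
gripper_force: 0.0
```

>>> drive_tool(increments=[[[-1, 0, 0, 0, 0], [-1, 0, 0, 0, 0], [-1, 0, 0, 0, 0], [-1, 0, 0, -0.2, 0], [-1, 0, 0, -0.4, 0]]])

```text
time_s: 2.9
tcp_pos: [0.4288, -0.335, 0.0619]
eef_rot: [180.0, 0.0, -77.5]
contact_force: [1.2, 0.1, 0.5]
gripper_width: 0.0137
gripper_force: 15.0
```

```bash
python3 -c "
from h import *
u=np.radians(3.3);t=np.array([.573,-.038])+.072*np.array([np.cos(u),np.sin(u)]);print(t)
print(go([*t,.12],-86.7),r.get_state()['gripper_width'])"
```

```text
[ 0.64488061 -0.03385539]
[[-2.06, -2.301, -0.485], 'len', 0.375, 'turn', np.float64(0.026), '(alt)', np.float64(-0.474), 'j6', np.float64(29.9)] 0.013704374003475248
```

>>> drive_tool(increments=[[[-1, -0.15, -0.15, -0.4, 0.005], [-1, -0.5, -0.5, -0.6, 0.01], [-1, -0.8, -0.85, -0.6, 0.02], [-1, -1, -1, -0.6, 0.026], [-1, -1, -1, -0.6, 0.026]]])

```text
time_s: 3.52
tcp_pos: [0.5211, -0.1901, 0.1336]
eef_rot: [-180.0, 0.0, -86.7]
contact_force: [0.1, -1.3, 0.3]
gripper_width: 0.0136
gripper_force: 15.0
```

```bash
python3 -c "
from h import *
print(go([.645,-.034,.12],-86.7),r.get_state()['gripper_width'])"
```

```text
[[-1.239, -1.105, 0.114], 'len', 0.2, 'turn', np.float64(0.0), '(alt)', np.float64(-0.5), 'j6', np.float64(3.1)] 0.013576691291880761
```

>>> drive_tool(increments=[[[-1, -0.35, -0.3, 0, 0], [-1, -0.7, -0.6, 0, 0], [-1, -1, -0.9, 0, 0], [-1, -1, -0.9, 0, 0], [-1, -1, -0.9, 0, 0]]])

```text
time_s: 4.15
tcp_pos: [0.6207, -0.0667, 0.133]
eef_rot: [179.9, -0.0, -86.8]
contact_force: [-0.3, 0.1, -0.8]
gripper_width: 0.0135
gripper_force: 15.0
```

```bash
python3 -c "
from h import *
print(go([.645,-.034,.08],-86.7),r.get_state()['gripper_width'])"
```

```text
[[-0.261, -0.218, 0.441], 'len', 0.067, 'turn', np.float64(-0.0), '(alt)', np.float64(0.5), 'j6', np.float64(-8.6)] 0.013534199197330753
```

>>> drive_tool(increments=[[[-1, -0.26, -0.22, 0.2, 0], [-1, -0.26, -0.22, 0.4, 0], [-1, -0.26, -0.22, 0.44, 0], [-1, -0.26, -0.22, 0.44, 0]]])

```text
time_s: 4.65
tcp_pos: [0.6456, -0.0348, 0.0811]
eef_rot: [180.0, -0.0, -86.9]
contact_force: [-0.6, 0.1, 0.5]
gripper_width: 0.0137
gripper_force: 15.0
```

```bash
python3 - <<'E'
from w import *
m,im,h=wrist(0);cv2.imwrite("pics/w2.png",im[:,:,::-1])
s=r.get_state();print(s["tcp_pos"],s["eef_rot"])
# predicted: tray floor/ridge points drawn
u=np.radians(3.3);R=np.array([[-np.cos(u),np.sin(u)],[-np.sin(u),-np.cos(u)]]);c=np.array([.573,-.038])
pts=np.array([[*(c+R@np.array([x,y])),z] for x,y,z in[(-36,82,32),(-36,40,32),(-110,82,40),(-110,40,40),(36,82,32)] for x,y,z in[(x/1e3,y/1e3,z/1e3)]])
q,_=cv2.projectPoints(pts,np.array(m["rvec"]),np.array(m["tvec"]),np.array(m["camera_matrix"]),None);print(q.reshape(-1,2).round())
E
```

```text
[ 0.64615728 -0.03453274  0.08171207] [-1.79949510e+02 -6.71224223e-03 -8.68975000e+01]
[[343. 109.]
 [340. 176.]
 [223. 109.]
 [227. 178.]
 [458. 109.]]
```

View pics/w2.png

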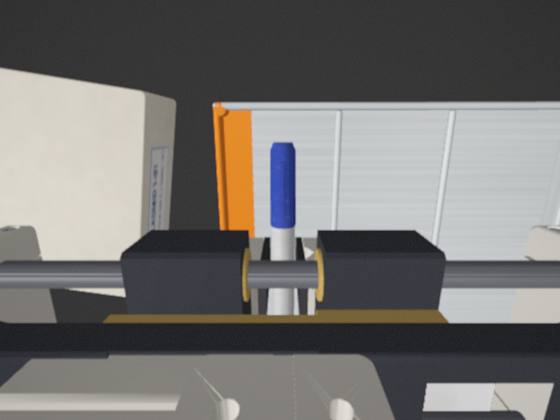

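The marker is held straight at col 283. The first ridge is at col 338 (predicted 343), the second at 452 (458) and the orange wall at 219 (223), so the tray lies about 3 mm further in +x. I'll check the height of the white box before lowering.

```bash
python3 - <<'E'
from h import *
def P(n):
    m=camera_model(n);R=cv2.Rodrigues(np.array(m["rvec"]))[0];return np.array(m["camera_matrix"])@np.c_[R,np.array(m["tvec"]).ravel()]
for t in[(308,134),(308,137)]:
    X=cv2.triangulatePoints(P("top"),P("wrist"),np.array(t,float),np.array([176.,98.])).ravel();print(X[:3]/X[3])
m=camera_model("top")
for z in(0,.03,.06):print(z,ray(m,[(263,130),(308,134),(262,133),(308,138.8)],z).round(3).tolist())
E
```

```text
[ 0.79135258 -0.13201352 -0.17366595]
[ 0.74392806 -0.12441866 -0.03961264]
0 [[0.753, 0.011], [0.742, -0.123], [0.744, 0.014], [0.727, -0.123]]
0.03 [[0.744, 0.009], [0.733, -0.121], [0.735, 0.012], [0.719, -0.121]]
0.06 [[0.735, 0.008], [0.725, -0.12], [0.726, 0.01], [0.711, -0.12]]
```

>>> drive_tool(increments=[[[-1, 0, -0.02, 0.15, 0], [-1, 0, -0.02, 0.26, 0], [-1, 0, -0.02, 0.3, 0], [-1, 0, -0.02, 0.315, 0], [-1, 0, -0.02, 0.32, 0]]])

```text
time_s: 5.32
tcp_pos: [0.6486, -0.0334, 0.0424]
eef_rot: [-180.0, -0.0, -86.8]
contact_force: [0.4, 0.0, 0.4]
gripper_width: 0.0137
gripper_force: 15.0
```

>>> drive_tool(increments=[[[-1, 0, 0, 0, 0], [-1, 0, 0, 0, 0]]])

```text
time_s: 5.58
tcp_pos: [0.6487, -0.0334, 0.0427]
eef_rot: [-180.0, 0.0, -86.8]
contact_force: [-0.1, -0.8, -0.1]
gripper_width: 0.0138
gripper_force: 15.0
```

>>> drive_tool(increments=[[[-0.5, 0, 0, 0, 0], [-0.4, 0, 0, 0, 0], [-0.4, 0, 0, 0, 0], [-0.4, 0, 0, -0.2, 0], [-0.4, 0, 0, -0.5, 0]]])

```text
time_s: 6.2
tcp_pos: [0.6476, -0.0337, 0.1017]
eef_rot: [179.8, -0.0, -86.9]
contact_force: [1.1, 0.2, 0.6]
gripper_width: 0.0266
gripper_force: 0.0
```

```bash
python3 -c "
from h import *
print(go([.563,-.35,.12],-91),r.get_state()['gripper_width'])"
```

```text
[[2.594, 0.849, -0.149], 'len', 0.328, 'turn', np.float64(0.011), '(alt)', np.float64(-0.489), 'j6', np.float64(-11.1)] 0.026615399887557338
```

>>> drive_tool(increments=[[[-0.4, 0.15, 0.05, -0.15, 0], [-0.3, 0.5, 0.16, -0.15, 0.005], [0, 0.9, 0.3, -0.15, 0.011], [0, 1, 0.33, -0.15, 0.011]]])

```text
time_s: 6.7
tcp_pos: [0.6137, -0.1585, 0.12]
eef_rot: [179.9, 0.0, -91.0]
contact_force: [0.3, 0.5, -0.1]
gripper_width: 0.0424
gripper_force: 0.0
```

>>> drive_tool(increments=[[[0, 0.5, 0.16, 0, 0], [0, 0.9, 0.3, 0, 0], [0, 1, 0.33, 0, 0], [0, 1, 0.33, 0, 0]]])

```text
time_s: 7.2
tcp_pos: [0.5737, -0.2758, 0.1201]
eef_rot: [180.0, 0.0, -90.9]
contact_force: [0.2, 1.0, -0.4]
gripper_width: 0.0441
gripper_force: 0.0
```

```bash
python3 -c "
from h import *
print(go([.563,-.35,.11],-91),r.get_state()['gripper_width'])"
```

```text
[[0.62, 0.079, 0.084], 'len', 0.076, 'turn', np.float64(0.0), '(alt)', np.float64(-0.5), 'j6', np.float64(7.2)] 0.04413934199920253
```

```bash
python3 - <<'E'
from w import *
m,im,h=wrist(0)
H,S,V=[h[...,i].astype(int) for i in range(3)]
p=blob((H>40)&(H<90)&(S>90)&(V>40));c,a,e1,e2,L,W=axis(ray(m,p,.007));print(len(p),p.min(0),p.max(0),c.round(4),round(a,1),e1.round(4),e2.round(4),L.round(3),W.round(3))
im=capture("top");m=camera_model("top");h=cv2.cvtColor(im,cv2.COLOR_RGB2HSV);H,S,V=[h[...,i].astype(int) for i in range(3)]
p=blob((H>100)&(H<130)&(S>110),(245,140,320,235));print("cap",len(p),ray(m,p,.035).mean(0),ray(m,p,.035).min(0),ray(m,p,.035).max(0))
cv2.imwrite("pics/t2.png",cv2.resize(im[130:290,100:420,::-1],(800,400),interpolation=2))
E
```

```text
1443 [286  57] [302 156] [ 0.565  -0.3625] 88.6 [ 0.5641 -0.4001] [ 0.5659 -0.3217] 0.078 0.013Traceback (most recent call last):
  File "<stdin>", line 6, in <module>
TypeError: object of type 'NoneType' has no len()
```

>>> drive_tool(increments=[[[0, 0.4, 0.04, 0.1, 0.001], [0, 0.64, 0.06, 0.3, 0.001], [0, 0.64, 0.06, 0.6, 0.001], [0, 0.64, 0.06, 0.85, 0.001], [0, 0.64, 0.06, 0.89, 0.001]]])

```text
time_s: 7.92
tcp_pos: [0.5654, -0.3501, 0.0116]
eef_rot: [179.8, 0.1, -91.1]
contact_force: [-0.6, -0.6, -0.1]
gripper_width: 0.044
gripper_force: 0.0
```

```bash
python3 -c "
from h import *
print(go([.5652,-.352,.0135],-91.4))"
```

```text
[[0.016, 0.002, -0.016], 'len', 0.003, 'turn', np.float64(0.001), '(alt)', np.float64(-0.499), 'j6', np.float64(13.9)]
```

>>> drive_tool(increments=[[[-0.5, 0, 0, 0, 0], [-1, 0, 0, 0, 0], [-1, 0, 0, 0, 0], [-1, 0, 0, 0, 0], [-1, 0, 0, 0, 0]]], squeeze=20)

```text
time_s: 8.55
tcp_pos: [0.5663, -0.3517, 0.0144]
eef_rot: [-179.9, -0.0, -91.2]
contact_force: [-1.5, 1.8, 5.2]
gripper_width: 0.0119
gripper_force: 20.0
```

>>> drive_tool(increments=[[[-1, 0, 0, -0.1, 0], [-1, 0, 0, -0.4, 0], [-1, 0, 0, -0.8, 0], [-1, -0.2, 0, -0.9, 0], [-1, -0.5, 0.05, -0.9, 0]]])

```text
time_s: 9.18
tcp_pos: [0.5618, -0.2912, 0.1231]
eef_rot: [-179.8, -0.0, -91.3]
contact_force: [-0.0, 1.1, -0.6]
gripper_width: 0.0118
gripper_force: 20.0
```

```bash
python3 -c "
from h import *
s=r.get_state();print(s['tcp_pos'],s['gripper_width'],s['contact_force'])
print(go([.5055,-.062,.12],-86.7))"
```

```text
[ 0.56181515 -0.29124392  0.12305235] 0.011767129648926872 [-0.03333227  1.0946607  -0.63052401]
[[-1.9, 0.511, 0.023], 'len', 0.236, 'turn', np.float64(-0.013), '(alt)', np.float64(0.487), 'j6', np.float64(8.5)]
```

>>> drive_tool(increments=[[[-1, -0.4, 0.1, 0, -0.005], [-1, -0.8, 0.2, 0, -0.01], [-1, -1, 0.27, 0, -0.013], [-1, -1, 0.27, 0, -0.013]]])

```text
time_s: 9.68
tcp_pos: [0.5305, -0.1689, 0.1218]
eef_rot: [180.0, 0.0, -86.3]
contact_force: [0.3, -0.5, -0.3]
gripper_width: 0.012
gripper_force: 20.0
```

```bash
python3 -c "
from h import *
print(go([.5055,-.062,.085],-86.7))"
```

```text
[[-0.902, 0.151, 0.307], 'len', 0.116, 'turn', np.float64(0.001), '(alt)', np.float64(-0.499), 'j6', np.float64(1.2)]
```

>>> drive_tool(increments=[[[-1, -0.4, 0.07, 0, 0.001], [-1, -0.75, 0.13, 0.1, 0.001], [-1, -0.9, 0.15, 0.25, 0.001], [-1, -0.9, 0.15, 0.3, 0.001], [-1, -0.9, 0.15, 0.3, 0.001]]])

```text
time_s: 10.3
tcp_pos: [0.5067, -0.0647, 0.0853]
eef_rot: [179.9, -0.0, -86.9]
contact_force: [-0.6, 0.4, 0.4]
gripper_width: 0.0114
gripper_force: 20.0
```

```bash
cat > pr.py <<'E'
from w import *
m,im,h=wrist(0)
s=r.get_state();print(s["tcp_pos"],s["eef_rot"])
u=np.radians(3.3);R=np.array([[-np.cos(u),np.sin(u)],[-np.sin(u),-np.cos(u)]]);c=np.array([.576,-.038])
L=[(-36,82,32),(-36,40,32),(36,82,32),(36,40,32),(110,82,40),(110,40,40)]
pts=np.array([[*(c+R@np.array([x/1e3,y/1e3])),z/1e3] for x,y,z in L])
q,_=cv2.projectPoints(pts,np.array(m["rvec"]),np.array(m["tvec"]),np.array(m["camera_matrix"]),None);print(q.reshape(-1,2).round().tolist())
E
cat > a.py <<'E'
from pr import *
cv2.imwrite("pics/w3.png",im[:,:,::-1])
E
python3 a.py
```

```text
[ 0.5070258  -0.06485832  0.08564583] [ 1.79990832e+02 -1.33796458e-02 -8.68918298e+01]
[[124.0, 145.0], [132.0, 206.0], [233.0, 144.0], [235.0, 206.0], [347.0, 145.0], [344.0, 209.0]]
```

View pics/w3.png

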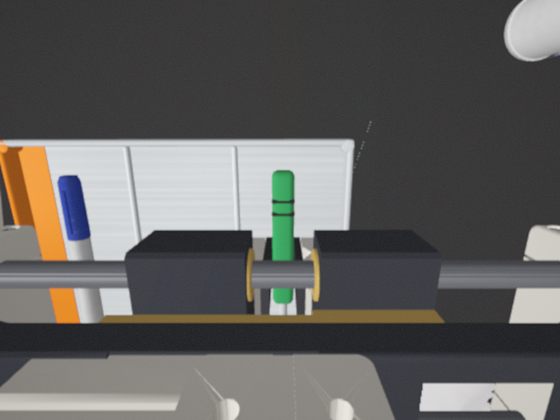

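The green handle is at col 283 between the ridge (235) and the end wall (350), and the marker is lying in the first compartment at (70,210). I'll correct about 3 mm and lower.

>>> drive_tool(increments=[[[-1, -0.02, 0.025, 0.15, 0], [-1, -0.02, 0.025, 0.27, 0], [-1, -0.02, 0.025, 0.32, 0], [-1, -0.02, 0.025, 0.345, 0], [-1, -0.02, 0.025, 0.355, 0]]])

```text
time_s: 10.98
tcp_pos: [0.5038, -0.062, 0.043]
eef_rot: [-180.0, -0.0, -86.9]
contact_force: [0.4, 0.0, -0.4]
gripper_width: 0.0114
gripper_force: 20.0
```

>>> drive_tool(increments=[[[-1, 0, 0, 0, 0], [-1, 0, 0, 0, 0]]])

```text
time_s: 11.22
tcp_pos: [0.5038, -0.0618, 0.0432]
eef_rot: [-180.0, 0.0, -86.8]
contact_force: [-0.0, -0.6, -0.1]
gripper_width: 0.0116
gripper_force: 20.0
```

Down another 1 mm, then release.

>>> drive_tool(increments=[[[-1, 0, 0, 0.008, 0], [-1, 0, 0, 0.008, 0], [-0.6, 0, 0, 0.008, 0], [-0.45, 0, 0, 0.008, 0], [-0.45, 0, 0, 0.008, 0]]])

```text
time_s: 11.85
tcp_pos: [0.5035, -0.0619, 0.0418]
eef_rot: [180.0, -0.0, -86.9]
contact_force: [0.5, -0.3, -0.5]
gripper_width: 0.0236
gripper_force: 0.0
```

>>> drive_tool(increments=[[[-0.45, 0, 0, -0.15, 0], [-0.45, 0, 0, -0.5, 0], [-0.45, -0.1, 0, -0.8, 0], [-0.2, -0.5, 0, -0.8, 0], [0, -0.9, 0, -0.8, 0]]])

```text
time_s: 12.48
tcp_pos: [0.4977, 0.0469, 0.1387]
eef_rot: [-179.9, 0.0, -86.9]
contact_force: [0.6, 0.1, -0.5]
gripper_width: 0.0385
gripper_force: 0.0
```

```bash
python3 -c "
from h import *
print(go([.511,.295,.14],-75),r.get_state()['gripper_width'])"
```

```text
[[-2.059, -0.221, -0.009], 'len', 0.248, 'turn', np.float64(-0.033), '(alt)', np.float64(0.467), 'j6', np.float64(-24.9)] 0.03852580560748435
```

>>> drive_tool(increments=[[[0, -0.4, 0, 0, -0.005], [0, -0.8, 0, 0, -0.01], [0, -1, 0, 0, -0.014], [0, -1, 0, 0, -0.014]]])

```text
time_s: 12.98
tcp_pos: [0.4909, 0.1672, 0.1378]
eef_rot: [180.0, -0.0, -81.7]
contact_force: [-1.5, 0.5, 0.2]
gripper_width: 0.0441
gripper_force: 0.0
```

>>> drive_tool(increments=[[[0, -0.4, -0.1, 0, 0], [0, -0.8, -0.15, 0, 0], [0, -1, -0.2, 0, 0], [0, -1, -0.2, 0, 0]]])

```text
time_s: 13.48
tcp_pos: [0.4978, 0.2885, 0.1375]
eef_rot: [180.0, -0.0, -81.8]
contact_force: [-0.9, 0.1, 0.2]
gripper_width: 0.0438
gripper_force: 0.0
```

>>> drive_tool(increments=[[[0, -0.3, 0, 0, 0], [0, -0.55, 0, 0, 0], [0, -0.55, 0, 0, 0], [0, -0.55, 0, 0, 0]]])

```text
time_s: 13.98
tcp_pos: [0.4881, 0.3528, 0.1377]
eef_rot: [180.0, -0.0, -81.8]
contact_force: [0.5, -0.2, 0.3]
gripper_width: 0.0439
gripper_force: 0.0
```

```bash
python3 - <<'E'
from pr import *
cv2.imwrite("pics/w4.png",im[:,:,::-1]);np.save("pics/w4.npy",im)
E
```

```text
[0.48817419 0.35259514 0.13778124] [ 1.79968733e+02 -2.32717059e-02 -8.18302388e+01]
[[159.0, -791.0], [160.0, -639.0], [312.0, -767.0], [303.0, -618.0], [477.0, -793.0], [455.0, -636.0]]
```

View pics/w4.png

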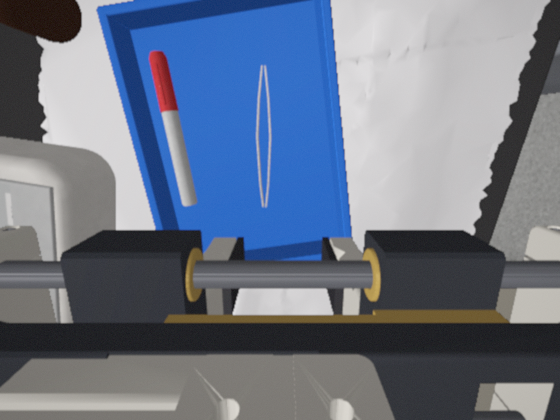

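The forceps run from (263,66) to (264,207), in line with the tool, widest at about row 135. The red marker is well clear at (172,130).

```bash
python3 - <<'E'
from h import *
m=camera_model("wrist")
P=ray(m,[(263,66),(264,207)],.03);d=P[1]-P[0];print(P.round(4),P.mean(0).round(4),np.linalg.norm(d).round(4),np.degrees(np.arctan2(d[1],d[0])))
print("red",ray(m,[(158,53),(190,205)],.032).round(3).tolist())
im=np.load("pics/w4.npy");h=cv2.cvtColor(im,cv2.COLOR_RGB2HSV)
p=blob(h[...,1]<130,(240,50,285,220));print(p.min(0),p.max(0))
y=np.degrees(np.arctan2(d[1],d[0]))
print(go([*P.mean(0),.0395],y))
E
```

```text
[[0.522  0.239 ]
 [0.5065 0.3531]] [0.5143 0.296 ] 0.1152 97.73189299212207
red [[0.604, 0.242], [0.571, 0.36]]
[255  65] [271 207]
[[0.497, -0.149, 0.819], 'len', 0.116, 'turn', np.float64(0.001), '(alt)', np.float64(-0.499), 'j6', np.float64(-46.2)]
```

>>> drive_tool(increments=[[[0, 0.35, -0.1, 0, 0.001], [0, 0.5, -0.15, 0.15, 0.001], [0, 0.5, -0.15, 0.45, 0.001], [0, 0.5, -0.15, 0.7, 0.001], [0, 0.5, -0.15, 0.81, 0.001]]])

```text
time_s: 14.65
tcp_pos: [0.5141, 0.2949, 0.0393]
eef_rot: [179.9, -0.1, -82.2]
contact_force: [0.8, -0.3, 0.6]
gripper_width: 0.044
gripper_force: 0.0
```

>>> drive_tool(increments=[[[0, 0, 0, 0, 0], [-0.6, 0, 0, 0, 0], [-1, 0, 0, 0, 0], [-1, 0, 0, 0, 0], [-1, 0, 0, 0, 0]]], squeeze=20)

```text
time_s: 15.28
tcp_pos: [0.5148, 0.2966, 0.0412]
eef_rot: [-180.0, 0.0, -82.2]
contact_force: [-0.5, -0.4, 2.9]
gripper_width: 0.0111
gripper_force: 20.0
```

>>> drive_tool(increments=[[[-1, 0, 0, 0, 0], [-1, 0, 0, -0.1, 0], [-1, 0, 0, -0.35, 0], [-1, 0, 0, -0.7, 0], [-1, 0, 0, -0.8, 0]]])

```text
time_s: 15.9
tcp_pos: [0.5159, 0.2975, 0.1404]
eef_rot: [-179.8, 0.2, -82.1]
contact_force: [0.1, -0.1, -0.6]
gripper_width: 0.0112
gripper_force: 20.0
```

```bash
python3 -c "
from h import *
print(go([.575,-.038,.13],-86.7),r.get_state()['gripper_width'])"
```

```text
[[2.837, -0.106, 0.079], 'len', 0.341, 'turn', np.float64(0.013), '(alt)', np.float64(-0.487), 'j6', np.float64(-41.0)] 0.011209663299863337
```

>>> drive_tool(increments=[[[-1, 0.35, 0, 0, 0.004], [-1, 0.8, 0, 0, 0.008], [-1, 1, 0, 0, 0.013], [-1, 1, 0, 0, 0.013]]])

```text
time_s: 16.4
tcp_pos: [0.5309, 0.1759, 0.1368]
eef_rot: [180.0, -0.0, -87.0]
contact_force: [-0.9, -0.1, 0.3]
gripper_width: 0.0108
gripper_force: 20.0
```

>>> drive_tool(increments=[[[-1, 0.4, 0, 0, 0], [-1, 0.8, 0, 0, 0], [-1, 1, 0, 0, 0], [-1, 1, 0, 0, 0]]])

```text
time_s: 16.9
tcp_pos: [0.5375, 0.057, 0.1367]
eef_rot: [180.0, -0.0, -86.9]
contact_force: [-0.1, -0.2, -0.2]
gripper_width: 0.0114
gripper_force: 20.0
```

```bash
python3 -c "
from h import *
print(go([.575,-.038,.09],-86.7),r.get_state()['gripper_width'])"
```

```text
[[0.807, -0.269, 0.389], 'len', 0.112, 'turn', np.float64(-0.001), '(alt)', np.float64(0.499), 'j6', np.float64(-23.8)] 0.011410101249742545
```

>>> drive_tool(increments=[[[-1, 0.35, -0.12, 0, 0], [-1, 0.7, -0.24, 0.1, 0], [-1, 0.8, -0.27, 0.3, 0], [-1, 0.8, -0.27, 0.39, 0], [-1, 0.8, -0.27, 0.39, 0]]])

```text
time_s: 17.52
tcp_pos: [0.5748, -0.0353, 0.0892]
eef_rot: [179.9, -0.0, -86.8]
contact_force: [0.2, 1.2, -0.2]
gripper_width: 0.011
gripper_force: 20.0
```

```bash
sed -i 's/c=np.array(\[.576/c=np.array([.575/' pr.py; python3 - <<'E'
from pr import *
cv2.imwrite("pics/w5.png",im[:,:,::-1]);np.save("pics/w5.npy",im)
E
```

```text
[ 0.57531464 -0.03525063  0.09005276] [ 1.79979257e+02 -1.41036141e-02 -8.67687173e+01]
[[230.0, 104.0], [233.0, 169.0], [340.0, 104.0], [337.0, 169.0], [460.0, 103.0], [451.0, 170.0]]
```

View pics/w5.png

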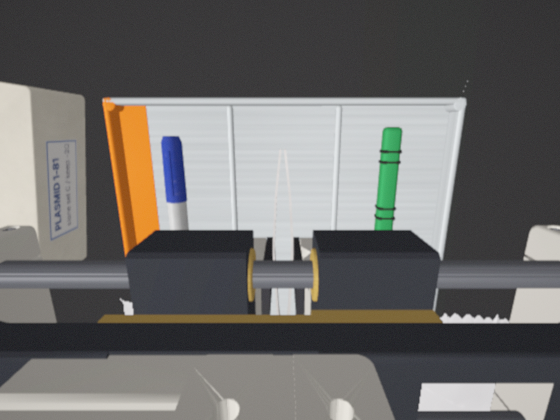

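Forceps ends sit at col 283, midway between ridges 232 and 338, with the marker and spatula in their compartments. Lowering.

>>> drive_tool(increments=[[[-1, 0, 0, 0.15, 0], [-1, 0, 0, 0.28, 0], [-1, 0, 0, 0.34, 0], [-1, 0, 0, 0.37, 0], [-1, 0, 0, 0.375, 0]]])

```text
time_s: 18.2
tcp_pos: [0.5754, -0.0363, 0.0451]
eef_rot: [-180.0, -0.0, -86.8]
contact_force: [0.3, 0.1, -0.3]
gripper_width: 0.0111
gripper_force: 20.0
```

>>> drive_tool(increments=[[[-1, 0, 0, 0.005, 0], [-1, 0, 0, 0.01, 0], [-1, 0, 0, 0.01, 0]]])

```text
time_s: 18.58
tcp_pos: [0.5755, -0.0363, 0.0442]
eef_rot: [-180.0, 0.0, -86.9]
contact_force: [-0.3, 0.4, 2.8]
gripper_width: 0.0108
gripper_force: 20.0
```

Contact (2.8 N): release and rise.

>>> drive_tool(increments=[[[-0.7, 0, 0, 0, 0], [-0.5, 0, 0, 0, 0], [-0.5, 0, 0, 0, 0], [-0.5, 0, 0, -0.15, 0], [-0.5, 0, 0, -0.5, 0]]])

```text
time_s: 19.2
tcp_pos: [0.5737, -0.0366, 0.1024]
eef_rot: [179.7, -0.0, -86.9]
contact_force: [0.5, 0.7, 0.3]
gripper_width: 0.0218
gripper_force: 0.0
```

>>> drive_tool(increments=[[[-0.5, 0, 0, -0.4, 0], [-0.5, -0.4, 0, -0.5, 0], [-0.5, -0.8, 0, -0.5, 0], [-0.5, -1, 0, -0.5, 0], [-0.5, -1, 0, -0.5, 0]]])

```text
time_s: 19.82
tcp_pos: [0.5685, 0.085, 0.1637]
eef_rot: [-180.0, 0.0, -86.7]
contact_force: [0.0, -0.9, 0.0]
gripper_width: 0.0218
gripper_force: 0.0
```

```bash
python3 - <<'E'
from pr import *
cv2.imwrite("pics/w6.png",im[:,:,::-1])
E
```

```text
[0.56843029 0.08402932 0.16364496] [ 1.79983908e+02 -5.77119992e-03 -8.67648004e+01]
[[241.0, -49.0], [242.0, 11.0], [332.0, -49.0], [329.0, 11.0], [430.0, -55.0], [423.0, 8.0]]
```

View pics/w6.png

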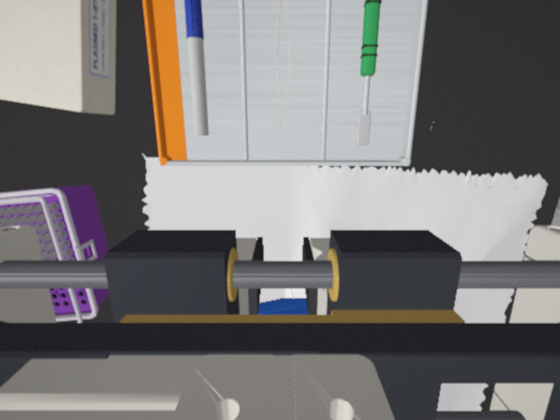

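All three lie in their compartments: marker end (204,134), forceps end (280,128), blade tip (363,144). Checking their tray coordinates, then handing in.

```bash
python3 - <<'E'
from h import *
m=camera_model("wrist");P=ray(m,[(204,134),(280,128),(363,144),(195,20),(281,20),(371,20)],.033)
u=np.radians(3.3);R=np.array([[-np.cos(u),np.sin(u)],[-np.sin(u),-np.cos(u)]])
Q=(P-[.575,-.038])@R;print((Q*1000).round(0).tolist())
y=Q[:3,1]*1000;print("mid y",(y+np.array([61,57.5,68])).round(1))
d=Q[:3]-Q[3:];print("ang",np.degrees(np.arctan2(d[:,0],-d[:,1])).round(1))
E
```

```text
[[-74.0, -58.0], [-5.0, -52.0], [71.0, -67.0], [-75.0, 34.0], [-4.0, 34.0], [71.0, 34.0]]
mid y [3.3 5.1 1.4]
ang [ 0.8 -0.7  0.2]
```

```bash
python3 -c "
from plant import job
print(job.close_job())"
```

```text
the job is handed in; nothing more can be done
None
```

I handed the job in at about 20 s with the marker, forceps and spatula lying in order from the orange end. My last camera check put each within 5 mm of its compartment's middle line and of the tray's long centre line, and within 1° of the ridges; I did not see the judge's result.

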